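Unbolt and draw out the dish imager's carriage

ROBOT

A 6-joint arm with a two-finger parallel gripper is mounted at the origin on the work surface. World frame = base frame: x ahead of the robot, y to its left, z up, the work surface at z = 0. Lengths are in m, angles in rad, forces in N, time in s.
With the tool pointing down it reaches from about 0.35 to 0.775 m from the base axis. Payload 5.5 kg.
Tool frame: the origin (TCP) lies at the very end of the fingers, on their centre line; the grasp point (between the pads) lies 19 mm behind it (grip_point_offset is the distance from the TCP to the grasp point, in m); z points along the fingers, y is the direction in which the jaws open and shut (so a half turn about z gives the same grasp; the last joint's range is limited). The gripper opens to 85 mm and grips with 20 to 120 N. Pads are 22 mm wide; open, the fingers measure 114 mm over their backs; the gripper's body (76 mm by 85 mm) begins 54 mm behind the grasp point. The pads swing forward as they close: fully open they stand 13 mm farther back than shut.
Start: joints at [-1.44, 0.313, 0.046, 1.304, 0, 1.431], TCP at [0.154, -0.554, 0.21] pointing down, gripper open.
Joint ranges: [-2.76, 2.76], [-0.86, 1.69], [-1.03, 1.26], [-2.2, 2.34], [-1.47, 1.5], [-3.14, 3.14]. Speed limits (rad/s): [2.57, 2.57, 3.14, 3.14, 3.14, 3.14].

INTERFACE

Orientations are given as a unit quaternion [w, x, y, z].
In Python, from workcell import * gives the robot as it stands.
- The arm moves only by the shell command python3 -m crank 'ROWS' [OPENING] [FORCE]. ROWS is a JSON object of lists of equal length, an entry for each row: "travel": the shift along the tool's x, y, z in units of 40 mm (1.0 is 40 mm), a list of three; "turn": the turn about the tool's z in rad. In form: {"travel": [[x, y, z], ...], "turn": [turn, ...]}. A call has 1 to 5 rows; each row is the pose to reach, as a shift and turn from the pose commanded when the call began, along the tool's axes at that moment; what a row does not reach only later rows make up. A row lasts 1/12 s, in which the tool goes at most 41.7 mm and 7.16 degrees, less where a joint would pass 70% of its speed; a pose out of reach is approached as far as the arm can. A call with a gripper value outside its range is refused whole. OPENING is the finger opening in mm, from 0 to 85.4, set as the call begins (- or left out, the last holds). The fingers move at their own pace and stop on an object; FORCE is the grip in N (left out, the last holds). Time passes only in rows, so rows that repeat a pose let the fingers close. It gives the time, the measured TCP pose, the force and the opening at its end, in the units of the state.
- get_state(): the state, without advancing time (a new reading comes with each control period).
- read_camera(name): name is "side" or "top" or "wrist"; returns a dict with "image" (480x640x3 uint8, red, green, blue), "K" (3x3 intrinsics, pixels), "R" (3x3) and "t" (3): a world point X has camera coordinates R X + t. Camera axes: x right, y down, z forward; pixel columns grow to the right and rows downward; lengths in m; the calibration is good to about 2 mm. A picture is of the moment at which its call begins. There is no depth.
- hand_in(): hands the job in, once; it reports no verdict.
The state is a dict: "clock": time; "joint_pos": joint angles; "qvel": joint speeds; "tau": joint torques, N m; "tcp_pos": TCP position; "orientation": TCP orientation; "wrist_force": force on the tool from outside, world axes, zero at the start; "ft_torque": the same for the moment, N m; "finger_gap": finger opening in m.
Only numpy, scipy, OpenCV 4.12 (cv2) and the standard library are available. Lean on these libraries where they do the work, as an engineer would, in place of code of your own. Each camera call takes 0.05 s, during which the arm holds its last target. There are 200 camera calls.

TASK

Two small imagers stand on the bench. On the one with the round hood, slide the side bolt fully back while the carriage is still home, then draw the carriage by its upright grip all the way out to its front stop, so that the dish can be changed. Leave the box-hooded imager bolted.

Things in the scene. Friction and masses are not known exactly. Their poses are not given: they have to be found in the camera images.
- dish_imager: Imager with a round drum hood (94 mm across, 92 mm high, black disc on top) at its back, on a grey base 285 x 215 mm. Origin on the table under the carriage's centre line. z up, +x towards the hood, +y to the side with the bolt; the robot's side is -x. It stands turned up to 0.2 rad from the world axes. The other imager is alike but has a box hood (90 x 114 mm).
- dish_fin (a point): Steel fin on the dish imager's bolt: upright plate 26 mm (x) by 10 mm (y), foot 26, top 70 mm above the table; the point is on its middle line, 14 mm below the top. Axes as dish_imager. The bolt, a bar along y across the carriage's front, slides along +y with about 2 N, no spring. A dark guide block (top 34 mm high) begins 5 mm beside the bolted fin on -y.
- dish_bolt (a joint): Travel of that bolt along +y in m: 0 bolted (starts at 0 to 0.004), 0.04 fully back. From 0.025 on the carriage is free.
- dish_grip (a point): Upright black grip plate at the front of the dish imager's carriage: 10 mm (x) by 50 mm (y), foot 26, top 81 mm above the table; the point is on its middle line, 15 mm below the top. Axes as dish_imager. The carriage slides along -x with about 3 N, no spring; bolted it has 4 mm of play. At home the hood begins 69 mm behind the grip's rear face.
- dish_carriage (a joint): Travel of the dish imager's carriage along -x in m: 0 home under the hood, 0.08 at the front stop.
- slide_bolt (a joint): Travel of the like bolt on the box-hooded imager in m: 0 to 0.004 bolted. To be left alone.

How it is judged:
By the outcome, as a careful person would: the job done as asked, in the order asked, and still so for the second after the job is handed in, with the robot touching nothing.
It also fails if it takes over 42 s, if anything falls off the work surface, if the arm or the gripper's body presses on something with over 40 N, if the wrist force passes 120 N, or if a joint passes its speed limit or range.

## Working session

There is one attempt and no reset: what is moved stays moved. The work goes in short steps, Python scripts to look and compute and a shell command to move; the robot and the scene stay as the last step left them, time stands still between calls to the robot, and variables do not carry over. Pictures are saved under pics/ and viewed, about 8 in all and at most 12, crops included, and the job is handed in when it is done.

```bash
mkdir -p pics; python3 - <<'E'
from workcell import *
import cv2,numpy as np
s=get_state();print(s)
for n in("top","side"):
    c=read_camera(n);cv2.imwrite(f"pics/{n}0.png",c["image"][:,:,::-1]);np.savez(f"{n}0.npz",**c)
    print(n,c["K"].tolist(),np.round(c["R"],3).tolist(),c["t"], -c["R"].T@c["t"])
E
```

```text
{'clock': 0.0, 'joint_pos': array([-1.43962417e+00,  3.13977992e-01,  4.49768845e-02,  1.30362361e+00,
       -4.68557580e-05,  1.43116445e+00]), 'qvel': array([ 0.00014533,  0.00061427, -0.00034549, -0.00022344,  0.00053349,
       -0.00055457]), 'tau': array([ 2.83234685e-04, -4.80629110e+01,  2.98531008e+01,  1.94560160e-02,
       -2.48688120e-04, -5.31401952e-06]), 'tcp_pos': array([ 0.15370006, -0.55349217,  0.20882082]), 'orientation': array([-9.14285299e-04,  9.90846726e-01,  1.34988624e-01, -1.95607599e-05]), 'wrist_force': array([-0.25654633,  0.61739206, -0.60498599]), 'ft_torque': array([-0.05152991,  0.01797685,  0.03248603]), 'finger_gap': 0.085381131507176}
top [[602.5481089359541, 0.0, 317.0523532529536], [0.0, 602.5481089359541, 234.38474449677395], [0.0, 0.0, 1.0]] [[-0.025, -1.0, 0.007], [-0.993, 0.024, -0.114], [0.114, -0.01, -0.993]] [-0.01678346  0.56860147  0.90060736] [ 0.46194462 -0.02142449  0.95959945]
side [[572.5876941112144, 0.0, 324.9761742493869], [0.0, 572.5876941112144, 235.2197160814918], [0.0, 0.0, 1.0]] [[-0.969, -0.246, -0.012], [-0.181, 0.743, -0.645], [0.167, -0.623, -0.764]] [0.55759735 0.15987884 0.97765503] [0.40587875 0.62710622 0.85690469]
```

View pics/top0.png

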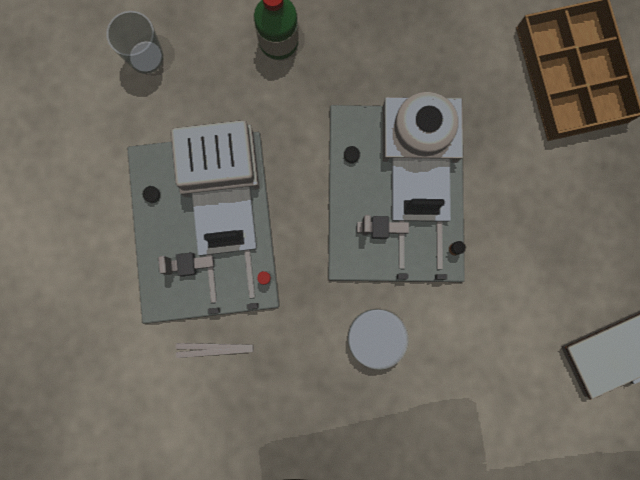

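View pics/side0.png

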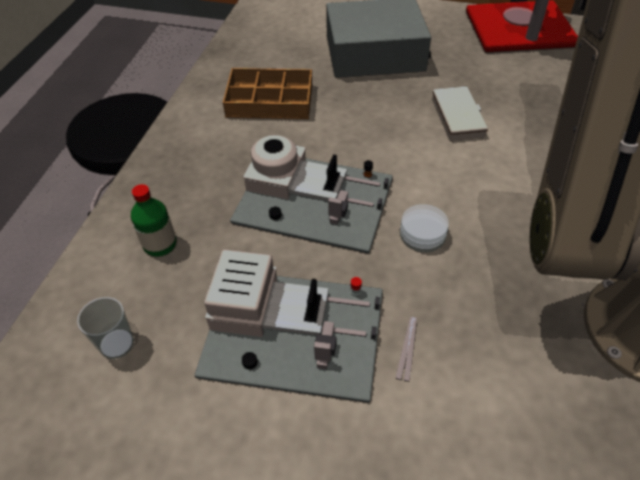

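The top view shows the round-hood imager on the right: hood (428,122), grip (424,206), fin about (362,227) and guide block (380,227). In the side view its fin is at about (338,205) and its grip at (332,172). I'll measure it next, with one enlarged crop.

```bash
cat > h.py <<'E'
import numpy as np,cv2
def ray(c,u,v,z):
    d=c["R"].T@np.linalg.solve(c["K"],[u,v,1.]);o=-c["R"].T@c["t"]
    return (o+d*(z-o[2])/d[2])
def proj(c,X):
    p=c["K"]@(c["R"]@np.asarray(X)+c["t"]);return p[:2]/p[2]
E
python3 - <<'E'
from h import *
c=np.load("top0.npz");im=c["image"];g=cv2.cvtColor(im,cv2.COLOR_RGB2GRAY)
m=np.zeros_like(g);m[195:220,398:450]=(g[195:220,398:450]<45)*255
k,_=cv2.findContours(m,0,2);k=max(k,key=cv2.contourArea);print("grip",cv2.boundingRect(k),cv2.minAreaRect(k))
# base left & right & front edges
hsv=cv2.cvtColor(im,cv2.COLOR_RGB2HSV);print(hsv[250,350],hsv[300,340],im[250,350],im[300,340])
for u,v in[(330,106),(329,281),(464,283),(464,160)]:print(u,v,ray(c,u,v,0.012))
a=cv2.resize(im[185:290,320:475],None,fx=5,fy=5,interpolation=2)
s=np.load("side0.npz")["image"];b=cv2.resize(s[145:220,300:400],None,fx=5,fy=5,interpolation=2)
o=np.zeros((600,800,3),np.uint8);a=a[:,:];o[:525,:775]=a
cv2.imwrite("pics/c1.png",o[:,:,::-1]);cv2.imwrite("pics/c2.png",b[:,:,::-1])
E
```

```text
grip (404, 199, 40, 15) ((423.5, 206.0), (14.0, 39.0), 90.0)
[ 53   9 108] [ 18  38 115] [105 108 104] [115 108  98]
330 106 [ 0.77953534 -0.05687808  0.012     ]
329 281 [ 0.49632527 -0.04765556  0.012     ]
464 283 [ 0.4880352  -0.25964971  0.012     ]
464 160 [ 0.6851605  -0.26998493  0.012     ]
```

View pics/c1.png

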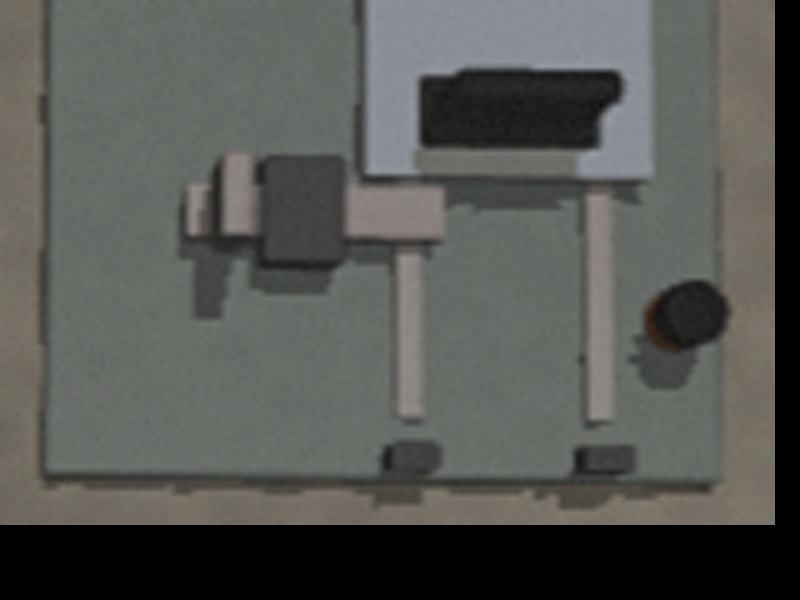

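View pics/c2.png

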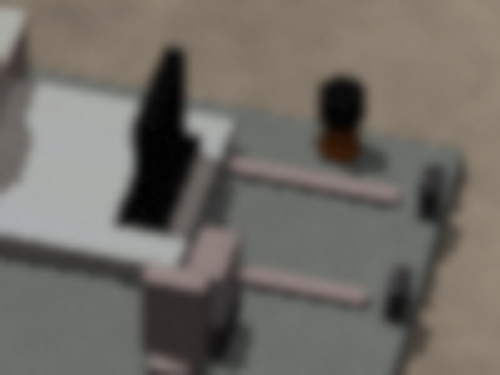

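```bash
cat >> h.py <<'E'
def rows(s,P,yaw=None):
    "tool-frame travel units and turn from the measured pose to TCP point P, tool x at world yaw"
    from scipy.spatial.transform import Rotation as Ro
    R=Ro.from_quat(np.roll(s["orientation"],-1)).as_matrix()
    a=np.arctan2(R[1,0],R[0,0])
    return np.round(R.T@(np.asarray(P)-s["tcp_pos"])/.04,2),None if yaw is None else round(a-yaw,3)
E
python3 - <<'E'
from workcell import *
from h import *
c=np.load("top0.npz");s=get_state();b=np.load("side0.npz")
f=ray(c,320+237/5-.4,185+195/5-.4,.07);g=ray(c,320+540/5-.4,185+86/5-.4,.081)
yaw=-.036;R=np.array([[np.cos(yaw),-np.sin(yaw)],[np.sin(yaw),np.cos(yaw)]])
print("fin",f,"grip",g,"grip-fin in obj",R.T@(g-f)[:2])
print("side reproj fin",proj(b,f),"crop",(proj(b,f)-[300,145])*5,"grip crop",(proj(b,g)-[300,145])*5)
for z in(.16,.042):print(z,rows(s,[f[0],f[1],z],yaw))
E
```

```text
fin [ 0.57814509 -0.1049523   0.07      ] grip [ 0.60708763 -0.19467036  0.081     ] grip-fin in obj [ 0.03215294 -0.08861823]
side reproj fin [336.67369496 199.60087376] crop [183.36847479 273.00436882] grip crop [165.25367912  82.62198717]
0.16 (array([13.22, -7.97,  1.24]), np.float64(0.307))
0.042 (array([13.22, -7.96,  4.19]), np.float64(0.307))
```

```bash
python3 -m crank '{"travel":[[0.85,-0.5,0],[1.7,-1.0,0],[2.55,-1.5,0],[3.4,-2.0,0],[4.2,-2.5,0]],"turn":[0.1,0.2,0.307,0.307,0.307]}' 40
python3 - <<'E'
from workcell import *
from h import *
print(rows(get_state(),[.578,-.105,.12],-.036))
E
```

```text
clock: 0.52
tcp_pos: [0.2898, -0.4111, 0.2093]
orientation: [-0.0, 1.0, -0.019, -0.0]
wrist_force: [0.5, -1.0, -0.5]
finger_gap: 0.0399
(array([ 6.92, -7.91,  2.24]), np.float64(-0.001))
```

```bash
python3 -m crank '{"travel":[[0.65,-0.75,0],[1.3,-1.5,0],[1.95,-2.2,0],[2.6,-2.95,0],[3.25,-3.7,0]],"turn":[0,0,0,0,0]}'
python3 -m crank '{"travel":[[0.65,-0.75,0],[1.3,-1.5,0],[1.95,-2.2,0],[2.6,-2.95,0.3],[3.25,-3.7,0.7]],"turn":[0,0,0,0,0]}'
python3 -m crank '{"travel":[[0.4,-0.5,0.3],[0.4,-0.5,0.6],[0.4,-0.5,0.6]],"turn":[0,0,0]}'
python3 - <<'E'
from workcell import *
from h import *
s=get_state();print(s["tcp_pos"],rows(s,[.578,-.105,.042],-.036))
c=read_camera("wrist");cv2.imwrite("pics/w1.png",c["image"][:,:,::-1]);np.savez("w1.npz",**c)
print(proj(c,[.578,-.105,.07]),proj(c,[.607,-.195,.081]),proj(c,[.578,-.105,.04]))
E
```

```text
clock: 0.93
tcp_pos: [0.425, -0.2679, 0.2095]
orientation: [-0.0, 1.0, -0.018, -0.0]
wrist_force: [0.1, -0.7, -0.1]
finger_gap: 0.0399
clock: 1.35
tcp_pos: [0.5608, -0.1257, 0.1829]
orientation: [0.001, 1.0, -0.018, 0.001]
wrist_force: [0.2, -1.3, -0.8]
finger_gap: 0.0397
clock: 1.6
tcp_pos: [0.5744, -0.1055, 0.1546]
orientation: [-0.001, 1.0, -0.017, -0.003]
wrist_force: [-0.2, 0.2, 0.3]
finger_gap: 0.0404
[ 0.57436776 -0.10550083  0.15462135] (array([ 0.11, -0.01,  2.82]), np.float64(0.003))
[320.43632765 229.96084777] [456.87173628 188.46289733] [320.56113772 218.46349558]
```

View pics/w1.png

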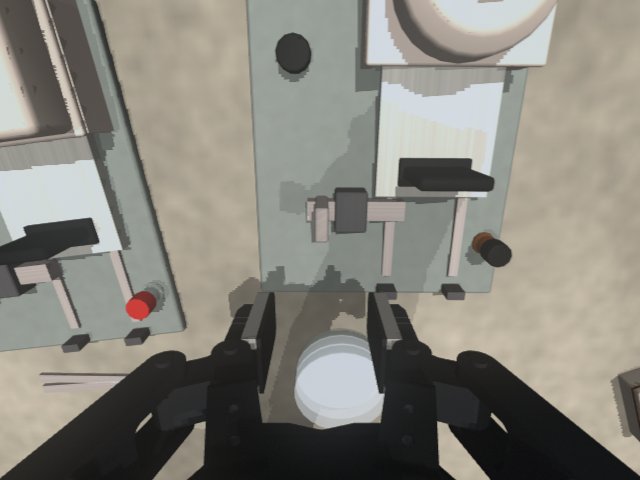

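The fin lies at about (321,225), near its predicted pixel (320,230), so I descend over it.

```bash
python3 -m crank '{"travel":[[0.1,0,0.8],[0.1,0,1.6],[0.1,0,2.3],[0.1,0,2.8],[0.1,0,2.8]],"turn":[0,0,0,0,0]}'
python3 -m crank '{"travel":[[0,0,0],[0,0,0],[0,0,0],[0,0,0]],"turn":[0,0,0,0]}' 0 20
```

```text
clock: 2.07
tcp_pos: [0.5758, -0.108, 0.0425]
orientation: [-0.001, 1.0, -0.019, -0.004]
wrist_force: [0.5, -0.2, 0.5]
finger_gap: 0.0402
clock: 2.4
tcp_pos: [0.581, -0.1086, 0.0486]
orientation: [0.001, 1.0, -0.018, 0.002]
wrist_force: [0.7, -0.1, 0.6]
finger_gap: -0.0002
```

The jaws closed on nothing, so I look before moving again.

```bash
python3 - <<'E'
from workcell import *
from h import *
for i in range(2):
    c=read_camera("wrist");s=get_state();print(s["tcp_pos"],s["finger_gap"],s["wrist_force"])
t=read_camera("side");tt=read_camera("top")
np.savez("w2.npz",**c);np.savez("s2.npz",**t)
o=np.hstack([c["image"][100:460,120:520],cv2.resize(t["image"][130:250,270:400],None,fx=3,fy=3)])
o=np.vstack([o[:360,:790],cv2.resize(tt["image"][180:260,320:495],None,fx=3,fy=3)[:, :] if 0 else np.pad(cv2.resize(tt["image"][180:260,320:475],None,fx=3,fy=3),((0,0),(0,790-465),(0,0)))])
cv2.imwrite("pics/m2.png",o[:,:,::-1]);print(proj(c,[.578,-.105,.07])-[120,100])
E
```

```text
[ 0.58103149 -0.10863755  0.04839048] -1.1384132084782427e-05 [-0.92841999  0.88981695  5.17888082]
[ 0.58101154 -0.1086109   0.04837325] 0.00012610257352334476 [-0.68913325 -0.05885334  7.50571982]
[193.20856383 217.13886746]
```

View pics/m2.png

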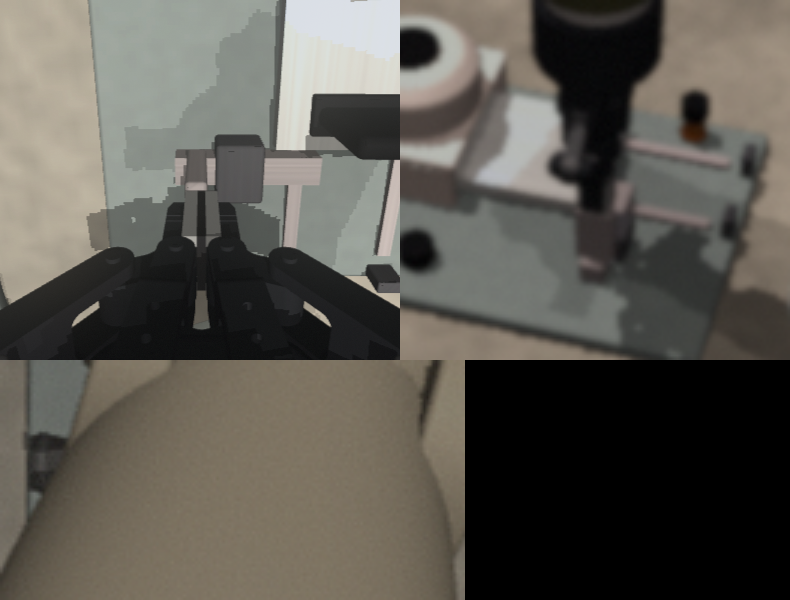

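Crop view: the fingers are shut at (200,210) with the fin's rear part visible beyond them at (197,170). I'll compare their projections.

```bash
python3 - <<'E'
from workcell import *
from h import *
c=np.load("w2.npz");s=get_state();w=np.load("w1.npz")
print("cam",-c["R"].T@c["t"],np.round(c["R"],2).tolist(),s["tcp_pos"],s["wrist_force"],s["orientation"])
for X in[s["tcp_pos"],s["tcp_pos"]+[0,0,.02],[.591,-.105,.07],[.565,-.105,.07],[.591,-.105,.026],[.565,-.105,.026]]:print(np.round(X,3),proj(c,X)-[120,100],"w1",proj(w,X))
im=c["image"];cv2.imwrite("pics/w2c.png",cv2.resize(im[230:360,260:440],None,fx=4.4,fy=4.4,interpolation=2)[:,:,::-1])
E
```

```text
cam [ 0.66119503 -0.1112541   0.21169537] [[-0.04, -1.0, 0.0], [-0.95, 0.03, 0.31], [-0.31, 0.01, -0.95]] [ 0.58104364 -0.10859259  0.0483566 ] [-0.99795921  0.39858361  6.85519965] [ 7.84600556e-04  9.99833488e-01 -1.81345809e-02  1.87542371e-03]
[ 0.581 -0.109  0.048] [201.07852274 188.64112542] w1 [325.10923601 217.45053918]
[ 0.581 -0.109  0.068] [201.13449215 208.84814987] w1 [325.35812556 225.02543943]
[ 0.591 -0.105  0.07 ] [191.92186529 190.35018172] w1 [319.82327617 212.19510596]
[ 0.565 -0.105  0.07 ] [194.43231144 242.61693328] w1 [321.0301076  247.16811615]
[ 0.591 -0.105  0.026] [193.75301045 153.87713824] w1 [320.08685002 198.34771073]
[ 0.565 -0.105  0.026] [195.68321826 196.9734181 ] w1 [321.12153732 228.91519128]
```

View pics/w2c.png

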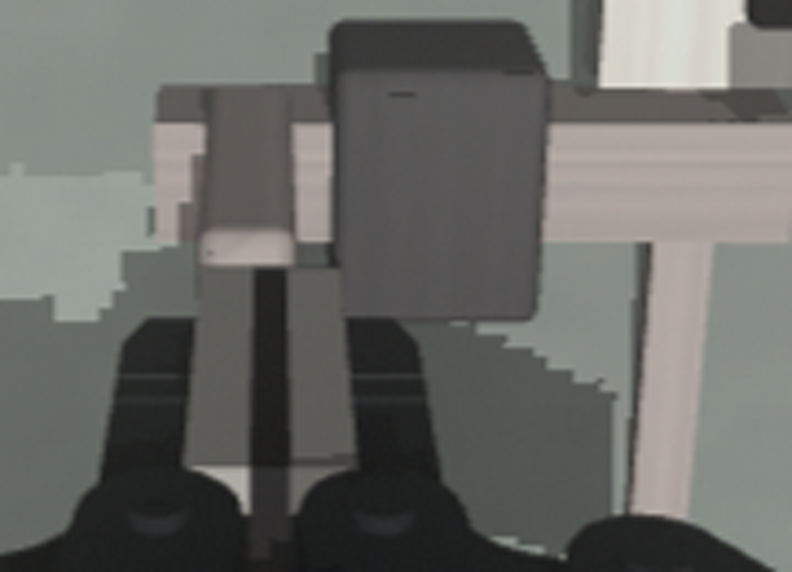

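The crop shows the fingers shut against the fin's top strip at (248,248), and the force is 7 N upward, so the tips seem to sit on the fin. I'll lift clear and check the tip against the side camera.

```bash
python3 -m crank '{"travel":[[0,0,-0.8],[0,0,-1.5],[0,0,-1.5]],"turn":[0,0,0]}'
python3 - <<'E'
from workcell import *
from h import *
t=read_camera("side");w=read_camera("wrist");s=get_state();print(s["tcp_pos"],s["wrist_force"],s["orientation"],s["joint_pos"])
np.savez("s3.npz",**t);np.savez("w3.npz",**w)
x0,y0=285,110;k=5
a=cv2.resize(t["image"][y0:y0+110,x0:x0+80],None,fx=k,fy=k,interpolation=2)
def mk(im,p,col):cv2.drawMarker(im,tuple(int(v) for v in p),col,0,20,1)
for X,col in((s["tcp_pos"],(255,0,0)),([.578,-.105,.07],(0,255,0)),([.595,-.107,.07],(0,255,255))):mk(a,(proj(t,X)-[x0,y0])*k,col)
b=cv2.resize(w["image"][210:347,260:360],None,fx=4,fy=4,interpolation=2)
for X,col in((s["tcp_pos"],(255,0,0)),([.578,-.105,.07],(0,255,0))):mk(b,(proj(w,X)-[260,210])*4,col)
cv2.imwrite("pics/m3.png",np.hstack([a,b[:550] if b.shape[0]>=550 else np.pad(b,((0,550-b.shape[0]),(0,0),(0,0)))])[:,:,::-1])
E
```

```text
clock: 2.85
tcp_pos: [0.5833, -0.1093, 0.1126]
orientation: [0.002, 1.0, -0.018, 0.005]
wrist_force: [1.1, -0.8, 0.8]
finger_gap: -0.0003
[ 0.58111826 -0.10862058  0.10829424] [ 0.47275768 -0.74595442 -1.20628528] [ 8.98895200e-04  9.99832811e-01 -1.81270690e-02  2.22497722e-03] [-3.20307253e-01  3.87088928e-01 -1.00549784e-01  1.07837426e+00
 -3.92019544e-04  2.85754069e+00]
```

View pics/m3.png

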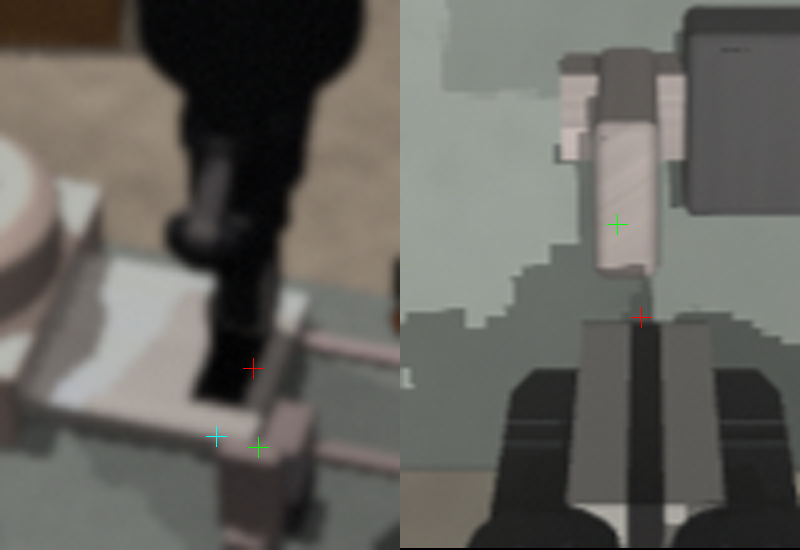

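```bash
python3 - <<'E'
from h import *
w=np.load("w3.npz");t=np.load("s3.npz");print("K",w["K"][0,0],"cam",-w["R"].T@w["t"])
px=[(598,122),(656,122),(654,275),(596,270)]
P=[(260+(u-400)/4,210+v/4) for u,v in px]
for z in(.045,.058,.07,.082):
    Q=np.array([ray(w,*p,z) for p in P]);print(z,"len",np.linalg.norm(Q[0]-Q[3]),"wid",np.linalg.norm(Q[0]-Q[1]),"c",Q.mean(0))
# triangulate the fin top centre from top and side
c=np.load("top0.npz");b=np.load("side0.npz")
def tri(L):
    A=np.zeros((3,3));y=np.zeros(3)
    for k,u,v in L:
        d=k["R"].T@np.linalg.solve(k["K"],[u,v,1.]);d/=np.linalg.norm(d);M=np.eye(3)-np.outer(d,d);A+=M;y+=M@(-k["R"].T@k["t"])
    return np.linalg.solve(A,y)
pw=np.mean(P,0);pt=(320+237/5-.4,185+195/5-.4);ps=(285+278/5,110+432/5)
print("top+side",tri([(c,*pt),(b,*ps)]),"top+wrist",tri([(c,*pt),(w,*pw)]),"side+wrist",tri([(b,*ps),(w,*pw)]))
E
```

```text
K 365.7125960440984 cam [ 0.66200756 -0.11146413  0.27396597]
0.045 len 0.026608277524738023 wid 0.00956819722792412 c [ 0.5723029  -0.10577618  0.045     ]
0.058 len 0.02509753946676482 wid 0.0090249437352852 c [ 0.57739606 -0.10609913  0.058     ]
0.07 len 0.02370301202863559 wid 0.00852347897284928 c [ 0.58209744 -0.10639723  0.07      ]
0.082 len 0.02230848459050647 wid 0.008022014210413365 c [ 0.58679882 -0.10669533  0.082     ]
top+side [ 0.5735371  -0.10413334  0.08148   ] top+wrist [ 0.57916186 -0.1059631   0.06181205] side+wrist [ 0.57709672 -0.10938942  0.07084495]
```

Several readings agree that the tool is about 22 mm higher than reported:
- The fin's apparent size in the wrist view puts its top 20 mm too low.
- The tip in the side view sits above its marker.
- Contact with the 70 mm fin top came at a reported 48 mm.

I'll work relative to that contact and re-centre on the fin: x −7.5 mm, y +2.7 mm.

```bash
python3 -m crank '{"travel":[[-0.19,-0.07,0],[-0.19,-0.07,0.3],[-0.19,-0.07,0.8],[-0.19,-0.07,1.3],[-0.19,-0.07,1.3]],"turn":[0,0,0,0,0]}' 40
python3 -m crank '{"travel":[[0,0,0.2],[0,0,0.5],[0,0,0.85],[0,0,0.85]],"turn":[0,0,0,0]}'
python3 -m crank '{"travel":[[0,0,0],[0,0,0],[0,0,0],[0,0,0]],"turn":[0,0,0,0]}' 0 20
```

```text
clock: 3.37
tcp_pos: [0.5674, -0.1034, 0.049]
orientation: [-0.001, 1.0, -0.018, -0.004]
wrist_force: [-1.1, 0.3, -0.7]
finger_gap: 0.0403
clock: 3.7
tcp_pos: [0.5703, -0.1043, 0.0181]
orientation: [-0.0, 1.0, -0.018, -0.002]
wrist_force: [-0.2, 1.1, -1.1]
finger_gap: 0.0401
clock: 4.03
tcp_pos: [0.5727, -0.1052, 0.0212]
orientation: [0.0, 1.0, -0.018, 0.001]
wrist_force: [0.4, 0.3, 2.5]
finger_gap: 0.0092
```

The fin is gripped (gap 9 mm). Now I draw the bolt back.

```bash
python3 -m crank '{"travel":[[0,-0.2,0],[0,-0.4,0],[0,-0.6,0],[0,-0.8,0],[0,-0.9,0]],"turn":[0,0,0,0,0]}'
python3 -m crank '{"travel":[[0,-0.1,0],[0,-0.15,0],[0,-0.2,0],[0,-0.2,0],[0,-0.2,0]],"turn":[0,0,0,0,0]}'
```

```text
clock: 4.45
tcp_pos: [0.5741, -0.0677, 0.0211]
orientation: [0.0, 1.0, -0.018, 0.001]
wrist_force: [0.1, -2.6, 5.2]
finger_gap: 0.0096
clock: 4.87
tcp_pos: [0.5743, -0.0659, 0.0211]
orientation: [0.005, 1.0, -0.02, 0.001]
wrist_force: [-2.8, -19.4, 3.4]
finger_gap: 0.0096
```

The bolt is hard on its stop (19 N, about 39 mm travelled). Release, lift, and look.

```bash
python3 -m crank '{"travel":[[0,0.03,0],[0,0.03,0],[0,0.03,0],[0,0.03,-0.4]],"turn":[0,0,0,0]}' 40
python3 -m crank '{"travel":[[0,0,-0.8],[0,0,-1.6],[0,0.6,-2.4],[0.3,1.5,-2.6],[0.3,2.3,-2.6]],"turn":[0,0,0,0,0]}'
python3 -m crank '{"travel":[[0,0.6,0],[0,0.8,0],[0,0.8,0],[0,0.8,0],[0,0.8,0]],"turn":[-0.12,-0.24,-0.36,-0.48,-0.6]}'
python3 -m crank '{"travel":[[0,0,0],[0,0,0],[0,0,0],[0,0,0],[0,0,0]],"turn":[-0.12,-0.24,-0.36,-0.48,-0.6]}'
python3 -m crank '{"travel":[[0,0,0],[0,0,0],[0,0,0],[0,0,0],[0,0,0]],"turn":[-0.12,-0.24,-0.37,-0.37,-0.37]}'
python3 - <<'E'
from workcell import *
from h import *
w=read_camera("wrist");s=get_state();print(s["tcp_pos"],rows(s,[0,0,0],-.036)[1],s["joint_pos"]);np.savez("w4.npz",**w)
im=w["image"].copy();k=w
for X,col in((s["tcp_pos"],(255,0,0)),([.602,-.194,.059],(0,255,0))):cv2.drawMarker(im,tuple(int(v) for v in proj(w,X)),col,0,20,1)
cv2.imwrite("pics/w4.png",im[:,:,::-1]);print(proj(w,s["tcp_pos"]))
E
```

```text
clock: 5.2
tcp_pos: [0.5708, -0.0603, 0.0331]
orientation: [-0.001, 1.0, -0.018, -0.003]
wrist_force: [0.2, 0.3, 0.0]
finger_gap: 0.0399
clock: 5.62
tcp_pos: [0.5861, -0.1548, 0.1442]
orientation: [0.001, 1.0, -0.016, 0.004]
wrist_force: [0.8, 0.1, -0.4]
finger_gap: 0.0401
clock: 6.03
tcp_pos: [0.581, -0.1855, 0.1396]
orientation: [-0.001, 0.96, 0.281, -0.0]
wrist_force: [-0.4, -0.4, -1.3]
finger_gap: 0.0401
clock: 6.45
tcp_pos: [0.5811, -0.185, 0.1397]
orientation: [-0.001, 0.833, 0.553, 0.0]
wrist_force: [1.2, 0.1, -0.0]
finger_gap: 0.0401
clock: 6.87
tcp_pos: [0.5811, -0.1854, 0.1398]
orientation: [-0.0, 0.721, 0.693, 0.0]
wrist_force: [-0.6, 0.5, 0.1]
finger_gap: 0.0399
[ 0.58107401 -0.18561455  0.13985078] 1.567 [-4.40875840e-01  4.08115236e-01  1.13500277e-02  1.17454654e+00
  3.01248579e-04  1.16936274e+00]
[320.17186507 288.81267362]
```

View pics/w4.png

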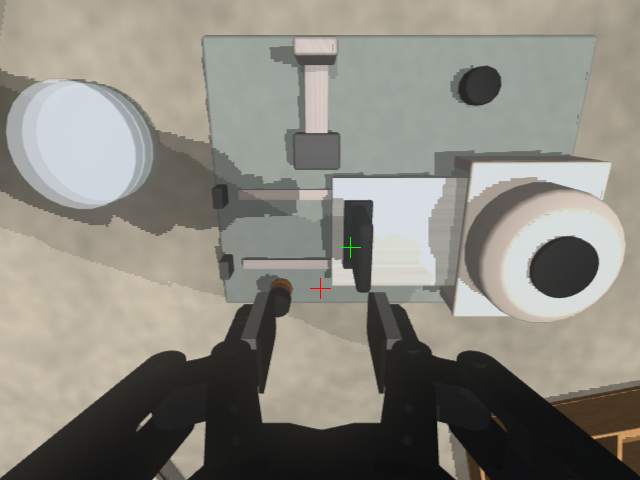

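The wrist view shows the bolt drawn out with the fin at (315,47), and the grip's top face at about (363,255). A black knob stands near (280,295).

```bash
python3 - <<'E'
from workcell import *
from h import *
w=np.load("w4.npz");s=get_state()
m=(cv2.cvtColor(w["image"],cv2.COLOR_RGB2GRAY)[195:300,335:380]<60).astype(np.uint8)
k,_=cv2.findContours(m,0,2);k=max(k,key=cv2.contourArea);print(cv2.boundingRect(k),cv2.approxPolyDP(k,2,True)[:,0].tolist())
for d in(0,.011,.022):
    F=ray(w,315,46,.07-d);a=ray(w,294,46,.07-d);b=ray(w,337,46,.07-d);G=ray(w,363.5,254,.081-d)
    print(d,"fin len",np.linalg.norm(a-b),"F",F,"G",G,"G-F",(G-F)[:2],rows(s,[G[0],G[1],.051-.022+.005]))
cv2.imwrite("pics/w4c.png",cv2.resize(w["image"][190:310,260:400],None,fx=5,fy=5,interpolation=2)[:,:,::-1])
E
```

```text
(9, 6, 29, 91) [[10, 6], [9, 72], [18, 73], [22, 94], [32, 96], [36, 40], [32, 52], [26, 32], [36, 31], [37, 36], [36, 26], [27, 10], [17, 10], [16, 7], [36, 6]]
0 fin len 0.024608121363333197 F [ 0.58258389 -0.06666617  0.07      ] G [ 0.60884424 -0.1908416   0.081     ] G-F [ 0.02626035 -0.12417543] (array([-0.1 ,  0.7 ,  2.65]), None)
0.011 fin len 0.025770492394738796 F [ 0.58248619 -0.0648523   0.059     ] G [ 0.61004361 -0.19509406  0.07      ] G-F [ 0.02755741 -0.13024176] (array([-0.21,  0.73,  2.65]), None)
0.022 fin len 0.026932863426144503 F [ 0.5823885  -0.06303843  0.048     ] G [ 0.61124298 -0.19934652  0.059     ] G-F [ 0.02885448 -0.13630808] (array([-0.31,  0.77,  2.65]), None)
```

View pics/w4c.png

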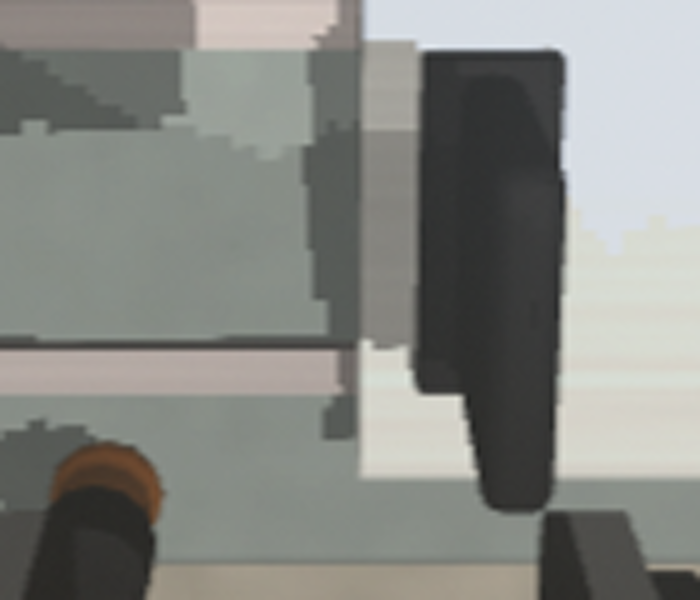

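The grip's upright top face spans x 485–553 in the crop and ends at y 510, giving a reported centre of about (0.6105, −0.197). I go over it and down.

```bash
python3 -m crank '{"travel":[[-0.26,0.75,0],[-0.26,0.75,0.4],[-0.26,0.75,1.0],[-0.26,0.75,1.7],[-0.26,0.75,1.7]],"turn":[0,0,0,0,0]}'
python3 -m crank '{"travel":[[0,0,0.3],[0,0,0.65],[0,0,1.0],[0,0,1.0]],"turn":[0,0,0,0]}'
python3 -m crank '{"travel":[[0,0,0],[0,0,0],[0,0,0],[0,0,0]],"turn":[0,0,0,0]}' 0 30
```

```text
clock: 7.33
tcp_pos: [0.6071, -0.196, 0.0663]
orientation: [-0.004, 0.721, 0.693, -0.002]
wrist_force: [-0.8, 1.6, -1.0]
finger_gap: 0.0402
clock: 7.67
tcp_pos: [0.6091, -0.197, 0.0304]
orientation: [-0.002, 0.721, 0.693, -0.001]
wrist_force: [-0.1, 0.3, 0.0]
finger_gap: 0.04
clock: 8.0
tcp_pos: [0.6092, -0.1981, 0.0337]
orientation: [-0.0, 0.72, 0.694, -0.001]
wrist_force: [-7.3, 0.8, 4.6]
finger_gap: 0.0097
```

The grip is held (9.7 mm). Draw the carriage out.

```bash
python3 -m crank '{"travel":[[0,-0.2,0],[0,-0.5,0],[0,-0.8,0],[0,-1.1,0],[0,-1.4,0]],"turn":[0,0,0,0,0]}'
python3 -m crank '{"travel":[[0,-0.2,0],[0,-0.4,0],[0,-0.5,0],[0,-0.55,0],[0,-0.55,0]],"turn":[0,0,0,0,0]}'
```

```text
clock: 8.42
tcp_pos: [0.5561, -0.1961, 0.0337]
orientation: [0.002, 0.72, 0.694, 0.001]
wrist_force: [4.9, 1.6, 0.4]
finger_gap: 0.0092
clock: 8.83
tcp_pos: [0.5331, -0.1952, 0.0337]
orientation: [0.001, 0.72, 0.694, 0.001]
wrist_force: [0.6, 2.4, 8.4]
finger_gap: 0.0092
```

```bash
python3 -m crank '{"travel":[[0,-0.1,0],[0,-0.2,0],[0,-0.25,0],[0,-0.25,0]],"turn":[0,0,0,0]}'
```

```text
clock: 9.17
tcp_pos: [0.5295, -0.1951, 0.0337]
orientation: [0.005, 0.72, 0.694, 0.005]
wrist_force: [19.3, 3.3, -5.9]
finger_gap: 0.0096
```

At the front stop: 80 mm travelled and 19 N. Release, lift off, back away and check.

```bash
python3 -m crank '{"travel":[[0,0.1,0],[0,0.1,0],[0,0.1,0],[0,0.1,0]],"turn":[0,0,0,0]}' 40
python3 -m crank '{"travel":[[0,0.1,-0.7],[0,0.1,-1.5],[0,0.1,-2.4],[0,0.1,-3.3],[0,0.1,-4]],"turn":[0,0,0,0,0]}'
python3 -m crank '{"travel":[[-0.9,0,0],[-1.8,0,0],[-2.7,0,0],[-3.6,0,0],[-4.5,0,0]],"turn":[0,0,0,0,0]}'
python3 -m crank '{"travel":[[-0.9,0,0],[-1.8,0,0],[-2.7,0,0],[-2.7,0,0],[-2.7,0,0]],"turn":[0,0,0,0,0]}'
python3 - <<'E'
from workcell import *
from h import *
c=read_camera("top");s=read_camera("side");print(get_state()["wrist_force"])
a=cv2.resize(c["image"][60:310,110:480],(760,513));cv2.imwrite("pics/t5.png",a[:,:,::-1])
E
```

```text
clock: 9.5
tcp_pos: [0.5257, -0.1947, 0.0319]
orientation: [-0.001, 0.72, 0.694, -0.001]
wrist_force: [0.3, 0.9, 0.2]
finger_gap: 0.0397
clock: 9.92
tcp_pos: [0.5303, -0.1952, 0.1949]
orientation: [0.001, 0.72, 0.694, -0.0]
wrist_force: [0.2, -0.6, -0.2]
finger_gap: 0.0399
clock: 10.33
tcp_pos: [0.523, -0.3763, 0.1921]
orientation: [-0.0, 0.72, 0.694, -0.0]
wrist_force: [1.4, 0.2, -0.1]
finger_gap: 0.0402
clock: 10.75
tcp_pos: [0.5183, -0.4847, 0.1902]
orientation: [-0.001, 0.721, 0.693, -0.0]
wrist_force: [-0.0, 0.9, 0.3]
finger_gap: 0.0402
[0.34371201 0.8631695  0.77738201]
```

View pics/t5.png

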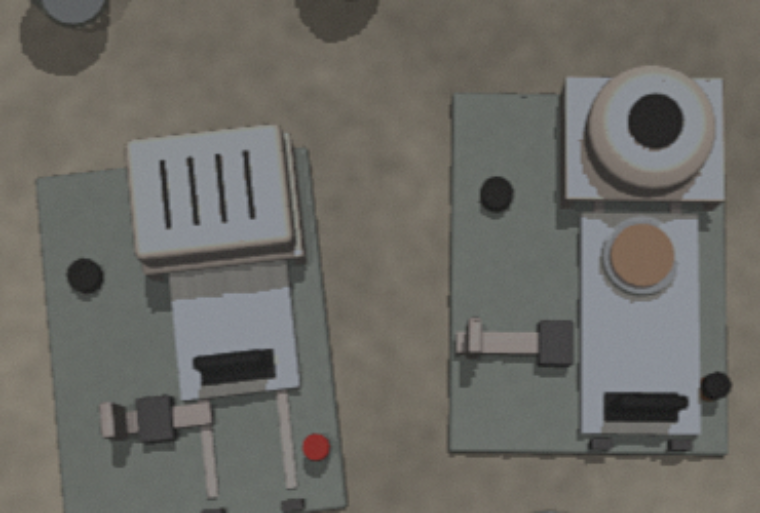

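The carriage reaches the front stops at (600,443) with the dish showing at (642,255). The bolt is fully back with its fin at (474,335), and the box-hooded imager is still bolted. Handing in.

```bash
python3 -c "
from workcell import *
print(hand_in())"
```

```text
the job is handed in; nothing more can be done
None
```

The job is done and handed in at about 11 s. On the round-hooded imager I slid the bolt back about 39 mm with the carriage still home, until it met its stop at 19 N. I then drew the carriage out about 80 mm by its grip, until it met its front stop at 19 N.

**Last checks:** The final top view showed the carriage against its front stops, the dish clear of the hood and the fin fully back. The box-hooded imager still looked bolted. The gripper was open and well clear, and the wrist force was about zero.

**What went wrong or disagreed:**
- **Missed grasp:** My first try closed the gripper on top of the fin, with about 7 N on it and no visible shift.
- **Height reading:** The reported tool height seemed about 20 mm too low there. The 70 mm fin top was touched at a reported 48 mm, and the wrist and side views agreed. I worked relative to that contact afterwards. A later check near the grip suggested an offset of 11 to 15 mm instead, and I never settled which was right or why.

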